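Set the larger bench timer to its clip

ROBOT

A 6-joint arm with a two-finger parallel gripper is mounted at the origin on a cart in front of the work surface, level with it; the furniture and walls round the work are solid. World frame = base frame: x ahead of the robot, y to its left, z up, the work surface at z = 0. Lengths are in m, angles in degrees, forces in N, time in s.
With the tool pointing down it reaches from about 0.425 to 0.925 m from the base axis. Payload 12.5 kg.
Tool frame: the origin (TCP) lies midway between the tips of the shut fingers; the grasp point (between the pads) lies 19 mm behind it; z points along the fingers, y is the line along which they close (so a half turn about z gives the same grasp; the last joint's range is limited). The gripper opens to 85 mm and grips with 20 to 120 N. Pads are 22 mm wide; open, the fingers measure 114 mm over their backs; the gripper's body (76 mm by 85 mm) begins 54 mm behind the grasp point. The pads swing forward as they close: fully open they stand 13 mm farther back than shut.
Start: joints at [-6.05, 28.126, 89.318, -0, 62.55, -6.05], TCP at [0.625, 0, 0.231] pointing down, gripper open.
Joint ranges: [-177.58, 177.58], [-47.91, 125.51], [2.72, 160], [-65.01, 245.01], [3.68, 167.84], [-153.87, 153.87]. Speed limits (degrees/s): [127.2, 127.2, 159.86, 180, 180, 180].

INTERFACE

Orientations are given as [roll, pitch, yaw] about the fixed x, y, z axes, in that order (R = Rz(yaw) Ry(pitch) Rx(roll)).
In Python, from rig import sensors, cams, env, nets gives the robot as it stands. The module is installed in compiled form; this text tells all that it offers.
- The arm moves only by the tool move_arm, never from a script. Its argument "increments" is one flat list of numbers, 5 for each row, row after row: the finger opening in cm, from 0 to 8.54, then the shift along the world's x, y, z in cm, then the turn about the world's z in degrees. In form: [hand, x, y, z, turn, hand, x, y, z, turn, ...]. A call has exactly 10 rows; each row is the pose to reach, as a shift and turn from the pose commanded when the call began; what a row does not reach only later rows make up. A row lasts 1/8 s, in which the tool goes at most 62.5 mm and 10.7 degrees, less where a joint would pass 70% of its speed; a pose out of reach is approached as far as the arm can. A call with a gripper value outside its range is refused whole. The fingers move at their own pace and stop on an object; "newtons" is the grip in N (left out, the last holds). Time passes only in rows, so rows that repeat a pose let the fingers close, or fill a call up. It gives the time, the measured TCP pose, the force, the opening and the grip force at its end, in the units of the state.
- sensors.get_state(): the state, without advancing time (a new reading comes with each control period).
- cams.camera(name): name is "scene" or "side" or "wrist"; returns (picture, depth): 400x640x3 uint8, red, green, blue; 400x640 float32, m along the optical axis (not along the pixel's ray), 0 where there is no reading.
- cams.get_calibration(name): a dict with "camera_matrix" (3x3 intrinsics, pixels), "rvec" (rotation vector, rad) and "tvec" (3), from world to camera coordinates, as OpenCV has them. Camera axes: x right, y down, z forward; pixel columns grow to the right and rows downward; lengths in m; the calibration is good to about 2 mm. A picture is of the moment at which its call begins: read the wrist's pose just before it. get_calibration takes no time and is no camera call; for the wrist camera it gives the pose at the moment of the call.
- env.hand_in(): hands the job in; it is judged then, once.
Trained networks look in the newest picture that a camera, given by its name, has taken for a name from the list of things; names that differ only in an ending like _2 or _b are one class to them, and where a whole thing is asked for, a point or a joint stands for the part that bears it (a point fixed in the world has none). Each returns a list of dicts, best first, with "p" (0 to 1); they miss things now and then, are a little off and sometimes report something else, mostly with a low value. They report only what shows in the picture. A call takes as long as a camera call.
- nets.boxes_of(camera, query): "extent" ([left, top, width, height] in pixels, round what is visible of it).
- nets.masks_of(camera, query): "region" (400x640 bool, what is visible of it) and "extent" ([left, top, width, height] in pixels, round what is visible of it).
The state is a dict: "t": time; "joint_pos": joint angles; "qd": joint speeds; "joint_torque": joint torques, N m; "position": TCP position; "tool_rot": TCP orientation; "force": force on the tool from outside, world axes, zero at the start; "moment": the same for the moment, N m; "gripper_width": finger opening in m; "finger_force": force on a finger pad.
Only numpy, scipy, OpenCV 4.12 (cv2) and the standard library are available. Lean on these libraries where they do the work, as an engineer would, in place of code of your own. Each camera call takes 0.05 s, during which the arm holds its last target. There are 200 camera calls.

TASK

Set the larger of the two bench timers for the next dough: turn its knob until the pointer points at the setting clip on the rim of its scale, then let go. Leave the clip itself and the smaller timer's knob as they are.

Things in the scene. Friction and masses are not known exactly. Their poses are not given: they have to be found in the camera images.
- big_timer: The LARGER of two bench timers of one shape: white housing 140 x 130 mm, 50 mm high, fixed to the table, with a round aluminium scale plate 110 mm across on top, surface 51.5 mm above the table, and a black knob in its middle. Origin: centre of the underside, straight below the knob's axis; x to its far side, z up.
- big_timer_grip (a point): Its knob: skirt 60 mm across, 9 mm high, carrying an upright bar grip 50 mm long, 14 mm thick, top 95.5 mm above the table. Point: on the vertical turning axis, 84.5 mm above the table, where to grip; turns along: x axis along the bar to the end with white line and pointer, y across the bar, z up. Light friction (0.05 N m), stays put. The way to the clip is clockwise from above, 0.6 to 1.4 rad.
- big_timer_mark (a point): Setting clip of the larger timer: dark steel block 10 mm wide, 12 mm long, 7 mm high, stiff on the rim of the scale plate. Point: middle of the clip's inner edge, 45 mm from the knob's axis, 55 mm above the table. The knob is set when its pointer (x axis of big_timer_grip, tip 38 mm from the axis) points at it.
- small_timer_pointer (a point): Tip of the white pointer on the knob of the SMALLER timer (housing 91 x 84.5 mm, 32.5 mm high; same shape, with its own clip; bar grip 33 mm long, 9 mm thick), 25 mm from that knob's axis, 38 mm above the table; x axis outward from the knob's axis, z up. To be left where it is.

How it is judged (in metres and radians):
At the end, for the whole second after the job is handed in: The larger timer's knob points at its setting clip: the inner edge of the clip lies within 9 mm of the pointer's line (about 11.5 degrees either way), on the pointer's side. The clip has moved less than 6 mm and the smaller timer's pointer tip less than 6 mm from where they were (x of big_timer_mark in the frame of big_timer_grip above 0.02 m and y of big_timer_mark in the frame of big_timer_grip between -0.009 and 0.009 m and distance of each of big_timer_mark, small_timer_pointer from where it was at the start of the episode below 0.006 m); the robot touches nothing.
It also fails if it takes over 29 s, if anything falls off the work surface, if the arm or the gripper's body presses on something with over 40 N, if the wrist force passes 120 N, or if a joint passes its speed limit or range.

## Working session

There is one attempt and no reset: what is moved stays moved. The work goes in short steps, Python scripts to look and compute and a tool call to move; the robot and the scene stay as the last step left them, time stands still between calls to the robot, and variables do not carry over. Pictures are saved under pics/ and viewed, at most 10 in all, crops included, and the job is handed in when it is done.

Besides the shell and the picture viewer there is one more tool, called after "Request:" as name(argument=value, ...), one argument or row to a line, values as JSON. move_arm: Moves the arm, as the interface text tells. Its arguments: {"type":"object","properties":{"increments":{"type":"array"},"newtons":{"type":"number"}},"required":["increments"]}

```bash
mkdir -p pics; cat > h.py <<'E'
import numpy as np,cv2
from rig import sensors,cams,env,nets
def ray(cam,uv,z,cal=None):
    c=cal or cams.get_calibration(cam);K=np.array(c["camera_matrix"],float);R=cv2.Rodrigues(np.array(c["rvec"],float))[0];t=np.array(c["tvec"],float).ravel()
    uv=np.atleast_2d(uv).astype(float);d=np.linalg.solve(K,np.c_[uv,np.ones(len(uv))].T).T@R;o=-R.T@t
    return o+d*((z-o[2])/d[:,2])[:,None]
E
python3 - <<'E'
from h import *
ims=[]
for c in("scene","wrist"):
    p,d=cams.camera(c);ims.append(p)
    for q in("big_timer","big_timer_grip","big_timer_mark","small_timer_pointer"):
        for r in nets.boxes_of(c,q)[:2]:
            e=r["extent"];m=[e[0]+e[2]/2,e[1]+e[3]/2];print(c,q,round(r["p"],2),np.round(e),ray(c,m,.055).round(3))
    cv2.imwrite(f"pics/{c}0.png",p[:,:,::-1])
print(sensors.get_state()["t"])
E
```

```text
scene big_timer 0.58 [241. 159.  69.  53.] [[0.545 0.092 0.055]]
scene big_timer_mark 0.37 [393. 239.  17.  19.] [[ 0.52  -0.308  0.055]]
scene small_timer_pointer 0.61 [391. 238.  18.  19.] [[ 0.521 -0.305  0.055]]
wrist big_timer 0.9 [188.   1. 156. 107.] [[0.583 0.108 0.055]]
wrist big_timer_grip 0.94 [219.   0.  90.  60.] [[0.582 0.127 0.055]]
wrist big_timer_mark 0.63 [288.  67.  18.  19.] [[0.61  0.09  0.055]]
0.5
```

View pics/scene0.png

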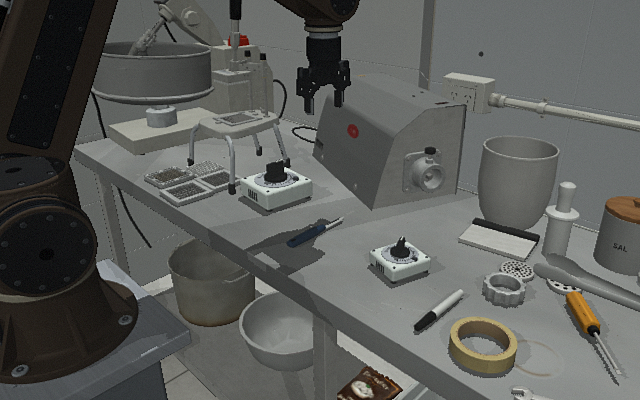

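View pics/wrist0.png

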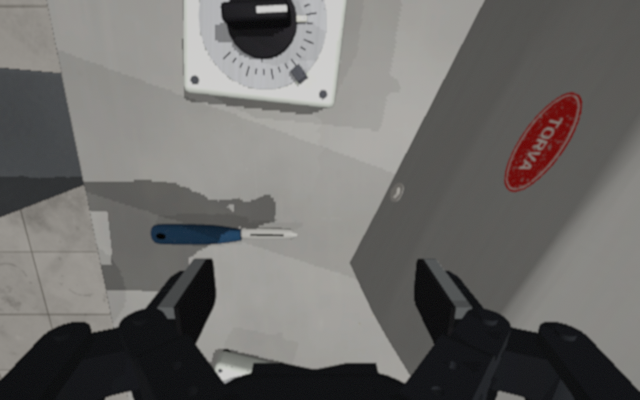

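The scene view shows the larger timer at about (277,185), with a legged stand just behind it (legs at (232,190) and (285,150)). In the wrist view (right = +x, up = +y) the white line and pointer run from (257,10) to (308,19), and the clip is at (298,74). Next I'll get the numbers and the obstacle heights near the timer.

```bash
python3 - <<'E'
from h import *
g=lambda u,v,z:ray("wrist",[u,v],z)[0].round(4)
print("clip",g(295,68,.055),"ptip",g(308,19,.0525),"line",g(257,10,.0955),g(286,9,.0955))
print("plateL/R",g(200,22,.0515),g(327,22,.0515),"bottom",g(263,89,.0515),"corners",g(184,97,.05),g(333,106,.05))
for c in("scene","side"):
    p,d=cams.camera(c);k=cams.get_calibration(c);K=np.array(k["camera_matrix"]);R=cv2.Rodrigues(np.array(k["rvec"]))[0];t=np.ravel(k["tvec"])
    v,u=np.nonzero(d>0);P=(np.c_[(u-K[0,2])/K[0,0],(v-K[1,2])/K[1,1],np.ones(len(u))]*d[v,u][:,None]-t)@R
    m=(abs(P[:,0]-.58)<.2)&(abs(P[:,1]-.13)<.2)&(P[:,2]<.45)
    P=P[m];H=np.zeros((20,20),int)
    for x,y,z in P: 
        i,j=int((x-.38)/.02),int((y+.07)/.02)
        if 0<=i<20 and 0<=j<20:H[i,j]=max(H[i,j],int(z*1000))
    print(c,"rows x .38.., cols y -.07..");print(H)
cv2.imwrite("pics/side0.png",p[:,:,::-1])
E
```

```text
clip [0.6083 0.0968 0.055 ] ptip [0.6198 0.136  0.0525] line [0.5832 0.1336 0.0955] [0.6045 0.1342 0.0955]
plateL/R [0.5274 0.1338 0.0515] [0.6361 0.1339 0.0515] bottom [0.5789 0.0793 0.0515] corners [0.5063 0.0723 0.05  ] [0.6425 0.0645 0.05  ]
scene rows x .38.., cols y -.07..
[[  2   3   2   2   3   3   3   2   3   3   3   3   3   2   4   2  15  14
   12  13]
 [  3   2   2   3   3   2   4   2   2   4   3   3   2   2   3   2  15  14
   11  11]
 [  2   2   2   4   3   2   3   2   3   3   3   3   3   3   2   3  15  14
   14  13]
 [  2   3   3   2   2   3   2   2   4   3   3   2   2   3   3   3  15  13
   13  12]
 [  2   2   3   3   2   3   4   3   2   2   2   3   3   3   2   3  15  15
   14  15]
 [  3   3   2   3   3   3   4  40   2   2   2   3   2   2   2   4  15  16
   15  14]
 [  1   2   2   2   2   3   3  52  52  51  52  52  51  50  60 100  13  14
   12  12]
 [  1   2   3   2   3   3  47  52  55  54  55  53  54  52   3 127 138 153
  155 156]
 [  2   2 349 350 347   4  48  53  60  96  97  60  54  51   0   1 153 156
  157 157]
 [  3   3 348 427   2   3  51  54  63  96  97  62  55  
[... 1914 characters left out ...]
   0 154
  157 290]
 [  0   0   1 351 413 437 449  50  50  51   0   0   0  15   0   0   1 153
  285 443]
 [  1   1 299 356 434 435 449  45  48   0   0   0   0   0   0   0   0 153
  156 285]
 [  0   1 291 352 341   0   0   0   0   0   0   0   0   0   0   0   0 153
  158 304]
 [ 82  57 346 347 346   0   0   0   0   0   0   0   0   0   0   0   0 152
  328 328]
 [146 127  99  62  22   0   0   0   0   0   0   0   0   0   0   0   0 151
  328 328]
 [197 176 160 128 108  78  40   0   0   0   0   0   0   0   0   0   0   0
  153 153]
 [209 204 199 189 163 144 120  83  50   0   0   0   0   0   0   0   0   0
    0   1]
 [222 214 212 204 198 190 133 131 122  92  68   0   0   0   0   0   0   0
    0   0]]
```

View pics/side0.png

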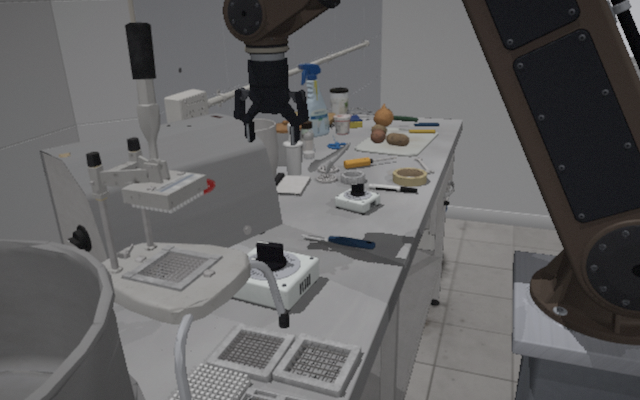

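The axis comes out at (0.582, 0.134). The clip is at −55° with a radius of 45.6 mm (45 expected), and the pointer is at about +2°, so the knob needs about −57° (1.0 rad, in range). The side view shows the fry slicer's plate from y≥0.24 up to z≈0.157, clear of the gripper body. The fingers now close along x, so I'll turn the hand by +92° to straddle the bar.

Request:
move_arm(
  increments=[6,-1,2,0,10,6,-2,5,0,20,6,-3,8,0,30,6,-4,11,-1,41,6,-4.3,13.4,-3,51,6,-4.3,13.4,-5,61,6,-4.3,13.4,-7,71,6,-4.3,13.4,-8,82,6,-4.3,13.4,-9,92,6,-4.3,13.4,-9,92],
  newtons=40,
)

```text
t: 1.85
position: [0.5818, 0.134, 0.1408]
tool_rot: [-180.0, -0.1, -178.1]
force: [-0.1, -0.1, -0.4]
gripper_width: 0.0599
finger_force: 0.0
```

```bash
python3 - <<'E'
from h import *
s=sensors.get_state();print(s["t"],s["position"],s["tool_rot"],s["joint_pos"],s["gripper_width"])
c=cams.get_calibration("wrist");R=cv2.Rodrigues(np.array(c["rvec"]))[0];print("campos",-R.T@np.ravel(c["tvec"]))
p,d=cams.camera("wrist");cv2.imwrite("pics/w1.png",p[:,:,::-1])
for q in("big_timer_grip","big_timer_mark"):
    for r in nets.masks_of("wrist",q)[:2]:
        e=r["extent"];print(q,round(r["p"],2),e,ray("wrist",[e[0]+e[2]/2,e[1]+e[3]/2],.0585 if "mark" in q else .0955))
E
```

```text
1.85 [0.58177729 0.13398171 0.14076674] [-1.79999299e+02 -6.92267825e-02 -1.78071169e+02] [ 6.62933720e+00  3.17756775e+01  9.87011812e+01  6.53237411e-03
  4.95921928e+01 -8.53037319e+01] 0.05993268533137402
campos [0.50749253 0.13071094 0.28353121]
big_timer_grip 0.71 [269.7, 164.5, 91.0, 97.3] [[0.57416768 0.13371389 0.0955    ]]
big_timer_mark 0.78 [245.4, 232.3, 22.5, 20.8] [[0.61134148 0.09266468 0.0585    ]]
```

View pics/w1.png

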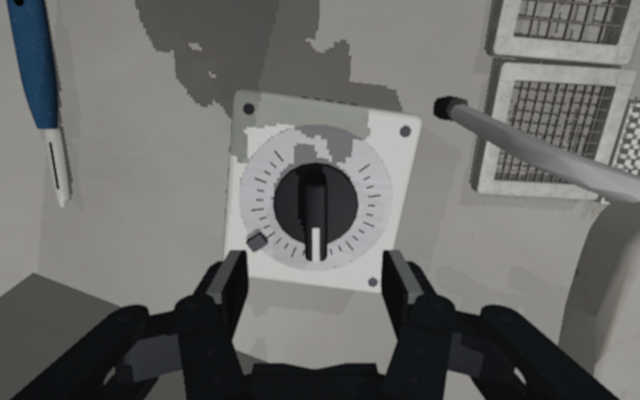

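The wrist view is now turned, with image down ≈ +x. The bar runs vertically at u≈315, centred between the fingers (240 and 395). The white line is at (316,245) and the clip at (257,240), which gives a clip angle of −54.6°, the same as before. I'll go down and grip.

Request:
move_arm(
  increments=[6,0,0,-3,0,6,0,0,-5,0,6,0,0,-6.5,0,6,0,0,-7.3,0,6,0,0,-7.3,0,0.5,0,0,-7.3,0,0.5,0,0,-7.3,0,0.5,0,0,-7.3,0,0.5,0,0,-7.3,0,0.5,0,0,-7.3,0],
  newtons=40,
)

```text
t: 3.25
position: [0.5822, 0.1345, 0.0689]
tool_rot: [180.0, 0.1, -178.0]
force: [-1.8, 4.5, 5.6]
gripper_width: 0.0134
finger_force: 40.6
```

Gripped at 13.4 mm, about the bar's thickness. Now I'll turn −57°.

Request:
move_arm(
  increments=[0.5,0,0,0,-7,0.5,0,0,0,-14,0.5,0,0,0,-21,0.5,0,0,0,-28,0.5,0,0,0,-35,0.5,0,0,0,-42,0.5,0,0,0,-49,0.5,0,0,0,-57,0.5,0,0,0,-57,0.5,0,0,0,-57],
)

```text
t: 4.5
position: [0.5815, 0.1332, 0.0689]
tool_rot: [-179.9, 0.0, 125.0]
force: [-4.9, -6.0, 9.5]
gripper_width: 0.0132
finger_force: 41.2
```

Release and retreat upward.

Request:
move_arm(
  increments=[5,0,0,0,0,5,0,0,0,0,5,0,0,0,0,5,0,0,0,0,5,0,0,2,0,5,0,0,5,0,5,0,0,8,0,5,0,0,10,0,5,0,0,10,0,5,0,0,10,0],
)

```text
t: 5.75
position: [0.5816, 0.134, 0.1674]
tool_rot: [-179.9, -0.0, 125.0]
force: [-0.9, 0.2, -1.2]
gripper_width: 0.0501
finger_force: 0.0
```

```bash
python3 - <<'E'
from h import *
p,d=cams.camera("wrist");cv2.imwrite("pics/w2.png",p[:,:,::-1])
for r in nets.boxes_of("wrist","big_timer_mark")[:1]:
    e=r["extent"];print(e,ray("wrist",[e[0]+e[2]/2,e[1]+e[3]/2],.0585))
E
```

```text
[306.1, 247.4, 17.6, 17.5] [[0.61132827 0.09195458 0.0585    ]]
```

View pics/w2.png

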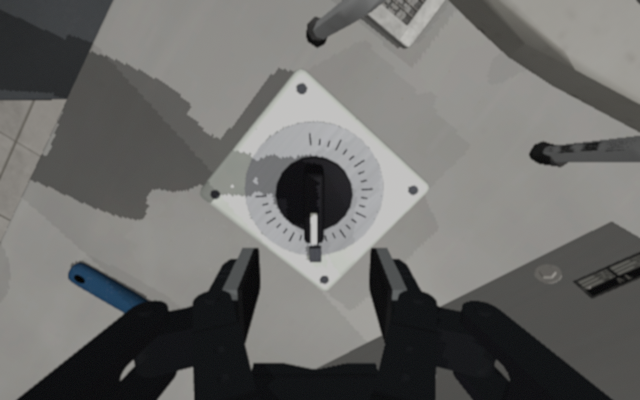

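The white line at (314,228) and the pointer run straight at the clip at (315,254). The clip hasn't moved and the gripper is clear.

```bash
python3 -c "
from rig import env;print(env.hand_in())"
```

```text
the job is handed in; nothing more can be done
None
```

I turned the larger timer's knob about 57° clockwise and let go; in the last wrist picture its pointer lines up with the clip, which hasn't moved. I never went near the smaller timer, and the job was handed in at about 6 s (no verdict came back).

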